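Hold the loupe in focus over the button on the specimen stage

TASK

On the forensic bench, first slide the specimen stage's carriage by its upright black grip fully home against its end stop, at the end where the gauge post stands, so that the metal coat button comes in front of the pointer on the post. Then take the loupe by its handle off its cradle and hold it level in the air, with the lens centred over the button and its rim at the height of the pointer. Finish while still holding it there, steady and touching nothing else; leave the pointer as it is set, and the jar, tube rack and carton alone.

Things in the scene. Friction and masses are not known exactly. Their poses are not given: they have to be found in the camera images.
- carriage (a joint): travel of the carriage along the stage's rails in m: 0 at the loading end, 0.120 against the end stop at the viewing end (beside the gauge post). It moves along the stage's own +y axis, with about 2.5 N of friction, and stays where it is left; it starts somewhere in the first 50 mm.
- carriage_grip (a point): centre of the black upright grip block on the carriage: 28 (stage x) x 14 (stage y, the sliding direction) x 36 mm high, standing on the carriage's flat plate, whose top is 18 mm below this point (20 mm above the table). Axes are those of the stage. Beside it along the sliding direction nothing rises above the plate within 40 mm.
- coat_button (a point): centre of the top of the brass coat button, a 22 mm round disc 4 mm thick fixed on the 42 mm black pad of the carriage, 26 mm above the table. It lies 65 mm from the grip along stage +x and travels with the carriage.
- stage: fixed grey base 185 (x) x 210 (y) x 10 mm with two rails along y for the aluminium carriage (plate 110 x 60 mm, top 20 mm above the table). Origin on the table under mid-track; base x -60 to +125 mm. At travel q the button is at x +30, y q-60 mm. A steel gauge post, 10 mm thick, 200 mm high, stands at x +105, y +60 mm: 75 mm beyond the homed button along +x. Yaw varies.
- focus_pointer (a point): tip, at mid-thickness, of the 4 mm thick dark steel pointer on the 22 mm collar of the gauge post. It points along stage -x at the button; its tip is 41 mm horizontally from the centre of the homed button. Its height is the focal height, 115 to 165 mm above the table: mid-thickness of the loupe's rim belongs at it. The collar is clamped (slips at about 20 N): do not move it.
- loupe_grip (a point): grasp point of the loupe: mid height and width of its black handle, at its balance point. Handle: bar 110 long (x) x 18 wide (y) x 18 mm high, from 67 mm behind to 43 mm ahead of this point. x points along the handle to the lens, z up. About 0.13 kg. On its cradle the loupe lies level, this point 43 mm above the table.
- loupe_lens (a point): centre of the loupe's lens, mid-thickness of its rim: a steel ring of 54 mm outer diameter and 10 mm thickness round a clear glass. It lies 80 mm ahead of loupe_grip along its x, at the same height; axes the same.
- cradle: fixed grey cradle under the loupe: base 125 (x) x 50 (y) x 6 mm, origin centre of underside; two uprights 8 mm thick, 36 mm wide, at x -45 and +50 mm, on whose 34 mm high tops the handle rests between cheeks rising to 43 mm. The loupe's grasp point starts at x +12 mm, free beside and below it down to the base; the lens overhangs at +x. Lift straight up.
- jar: bystander: amber glass jar with white lid, 48 mm wide, 55 mm high, beyond the work, midway; origin centre of its underside
- tube_rack: bystander: yellow tube rack with a few tubes, 170 (x) x 80 (y) mm, 68 mm high with the tubes, at one outer side of the work; origin centre of its underside
- carton: bystander: flat cardboard carton 160 (x) x 90 (y) x 50 mm, at one outer side of the work; origin centre of its underside
Mind the look-alikes: they are no part of the job. What is shaped like the part that bears loupe_grip but green is not meant.

How it is judged:
By the outcome, as a careful person would: the job done as asked, in the order asked, and still so for the second after the job is handed in, while the arm keeps its last pose, push and grip.
It also fails if it takes over 58 s, if anything falls off the work surface, if the arm or the gripper's body presses on something with over 40 N, if the wrist force passes 120 N, or if a joint passes its speed limit or range.

ROBOT

A 6-joint arm with a two-finger parallel gripper is mounted at the origin on the work surface. World frame = base frame: x ahead of the robot, y to its left, z up, the work surface at z = 0. Lengths are in m, angles in rad, forces in N, time in s.
With the tool pointing down it reaches from about 0.325 to 0.75 m from the base axis. Payload 7.6 kg.
Tool frame: the origin (TCP) lies midway between the tips of the shut fingers; the grasp point (between the pads) lies 19 mm behind it; y points along the fingers, x is the direction in which the jaws open and shut, and the axes are right-handed (so a half turn about y gives the same grasp; the last joint's range is limited). The gripper opens to 85 mm and grips with 20 to 120 N. Pads are 22 mm wide; open, the fingers measure 114 mm over their backs; the gripper's body (76 mm by 85 mm) begins 54 mm behind the grasp point. The pads swing forward as they close: fully open they stand 13 mm farther back than shut.
Start: joints at [-1.389, 0.052, 1.401, -0, 1.689, -0.07], TCP at [0.131, -0.508, 0.208] pointing down, gripper open.
Joint ranges: [-2.9, 2.9], [-0.91, 2.17], [0.12, 2.37], [-1.06, 4.2], [0.26, 2.73], [-2.93, 2.93]. Speed limits (rad/s): [2.57, 2.57, 3.01, 3.14, 3.14, 3.14].

INTERFACE

Orientations are given as a unit quaternion [x, y, z, w].
In Python, from cell import env, camera, search_frame, masks_of gives the robot as it stands.
- The arm moves only by the tool servo_tool, never from a script. Its argument "rows" is text: rows parted by semicolons, each of 5 numbers parted by spaces: the gripper command: -1 is fully open, 1 is shut, values between are in proportion, then the shift along the tool's x, y, z in mm, then the turn about the tool's y in rad. A call has 1 to 10 rows; each row shifts and turns the commanded pose from where the row before left it, along the tool's axes as they then stand; what a row does not reach is not made up. A row lasts 1/10 s, in which the tool goes at most 50 mm and 8.59 degrees, less where a joint would pass 70% of its speed; a pose out of reach is approached as far as the arm can. A call is refused whole if a number of a shift passes 50 or a number of a turn 0.15, either way. A call with a gripper value outside its range is refused whole. The fingers move at their own pace and stop on an object; "squeeze" is the grip in N (left out, the last holds). Time passes only in rows, so rows that do not move let the fingers close. It gives the time, the measured TCP pose, the force and the opening at its end, in the units of the state.
- env.state(): the state, without advancing time (a new reading comes with each control period).
- camera(name): name is "side" or "top"; returns a dict with "image" (400x640x3 uint8, blue, green, red), "camera_matrix" (3x3 intrinsics, pixels), "k1" (the pictures are not rectified: a ray, as slopes to the right and down, at radius r is drawn at 1 + k1 r^2 times it, then the intrinsics apply), "view" (4x4, takes a point from world to camera coordinates). Camera axes: x right, y up, looking along -z (the intrinsics and any distortion apply to the point x, -y, -z); pixel columns grow to the right and rows downward; lengths in m; the calibration is good to about 2 mm. A picture is of the moment at which its call begins. There is no depth.
- env.job_done(): hands the job in, once; it reports no verdict.
Trained networks look in a picture, given as the dict that the camera call returned (one of the last four; its "shot" number tells which), for a name from the list of things; names that differ only in an ending like _2 or _b are one class to them, and where a whole thing is asked for, a point or a joint stands for the part that bears it (a point fixed in the world has none). Each returns a list of dicts, best first, with "p" (0 to 1); they miss things now and then, are a little off and sometimes report something else, mostly with a low value. They report only what shows in the picture. A call takes as long as a camera call. They do not tell look-alikes from the thing itself.
- search_frame(query, picture): "pixel" ([column, row] in pixels, amid what is visible of it).
- masks_of(query, picture): "pixels" (400x640 bool, what is visible of it) and "pixel" ([column, row] in pixels, amid what is visible of it).
The state is a dict: "time_s": time; "qpos": joint angles; "joint_vel": joint speeds; "tau": joint torques, N m; "ee_pos": TCP position; "ee_rot": TCP orientation; "contact_force": force on the tool from outside, world axes, zero at the start; "torque": the same for the moment, N m; "grip_width": opening from 0.0 (shut) to 1.0 (fully open).
Only numpy, scipy, OpenCV 4.12 (cv2) and the standard library are available. Lean on these libraries where they do the work, as an engineer would, in place of code of your own. Each camera call takes 0.05 s, during which the arm holds its last target.

## Working session

There is one attempt and no reset: what is moved stays moved. The work goes in short steps, Python scripts to look and compute and a tool call to move; the robot and the scene stay as the last step left them, time stands still between calls to the robot, and variables do not carry over. Pictures are saved under pics/ and viewed, and the job is handed in when it is done.

Besides the shell and the picture viewer there is one more tool, called as name(argument=value, ...) on one line, values as JSON. servo_tool: Moves the arm, as the interface text tells. Its arguments: {"type":"object","properties":{"rows":{"type":"string"},"squeeze":{"type":"number"}},"required":["rows"]}

```bash
ls; mkdir -p pics
cat > h.py <<'E'
import numpy as np, cv2, pickle
from cell import env, camera, search_frame, masks_of
def proj(c,P):
    P=np.atleast_2d(P); V=np.array(c['view']);K=np.array(c['camera_matrix'])
    q=(V[:3,:3]@P.T).T+V[:3,3]
    x=q[:,0]/-q[:,2]; y=-q[:,1]/-q[:,2]
    f=1+c['k1']*(x*x+y*y)
    return np.c_[K[0,0]*x*f+K[0,2],K[1,1]*y*f+K[1,2]]
def ray(c,px):
    V=np.array(c['view']);K=np.array(c['camera_matrix'])
    d=np.array([(px[0]-K[0,2])/K[0,0],(px[1]-K[1,2])/K[1,1]]);u=d.copy()
    for _ in range(30): u=d/(1+c['k1']*(u@u))
    R=V[:3,:3]; o=-R.T@V[:3,3]; v=R.T@np.array([u[0],-u[1],-1]); return o,v/np.linalg.norm(v)
def atz(c,px,z):
    o,v=ray(c,px); return o+v*(z-o[2])/v[2]
def tri(l):
    A=np.zeros((3,3));b=np.zeros(3)
    for c,px in l:
        o,v=ray(c,px);M=np.eye(3)-np.outer(v,v);A+=M;b+=M@o
    return np.linalg.solve(A,b)
E
python3 - <<'E'
from h import *
t=camera('top');s=camera('side')
for n,c in (('top',t),('side',s)):
    cv2.imwrite(f'pics/{n}0.png',c['image'])
    print(n,c['camera_matrix'],c['k1'],np.array(c['view']).round(3).tolist())
    for q in ['carriage_grip','coat_button','focus_pointer','loupe_grip','loupe_lens','cradle','stage','jar','tube_rack','carton']:
        for r in search_frame(q,c)[:4]: print(n,q,round(r['p'],2),np.round(r['pixel'],1))
pickle.dump((t,s),open('c0.pkl','wb'))
print(env.state())
E
```

```text
pics
top [[399.04593956   0.         315.39951294]
 [  0.         399.04593956 187.82837056]
 [  0.           0.           1.        ]] -0.10212275416482551 [[0.027, -0.999, 0.035, -0.034], [0.983, 0.033, 0.18, -0.562], [-0.181, 0.03, 0.983, -1.218], [0.0, 0.0, 0.0, 1.0]]
top carriage_grip 0.93 [379.8 205. ]
top carriage_grip 0.31 [172.4 203.6]
top coat_button 0.65 [383.7 203.1]
top loupe_grip 0.98 [250.4 168.7]
top loupe_grip 0.83 [234.9 244.1]
top loupe_grip 0.69 [292.3 217.1]
top loupe_lens 0.95 [237.8 242.7]
top loupe_lens 0.82 [290.7 217.4]
top loupe_lens 0.65 [247.8 165. ]
top cradle 0.91 [245.4 185. ]
top stage 0.69 [371.8 193.2]
top jar 0.62 [301.4 125.9]
top tube_rack 0.97 [172.3 203.3]
top carton 0.92 [447.8 189.6]
top carton 0.37 [249.8 164.5]
top carton 0.17 [371.5 195.9]
side [[429.22747562   0.         324.56084192]
 [  0.         429.22747562 200.70542405]
 [  0.           0.           1.        ]] -0.08318727920510222 [[-0.982, -0.187, 0.008, 0.554], [0.122, -0.606, 0.786, -0.155], [-0.142, 0.773, 0.618, -1.145], [0.0, 0.0, 0.0, 1.0]]
side carriage_grip 0.67 [350.9 17
[... 531 characters left out ...]
0.96 [346.6 146. ]
{'time_s': 1.1, 'qpos': array([-1.38928171e+00,  5.22041175e-02,  1.40068684e+00,  1.30182189e-06,
        1.68864650e+00, -7.03123928e-02]), 'joint_vel': array([-1.04900497e-03, -6.54797249e-04, -2.58386606e-04,  7.00848730e-04,
        4.66899805e-05, -1.06660397e-03]), 'tau': array([-2.39852661e-04, -3.81549025e+01, -3.60309255e+01, -8.33347872e-05,
        2.44364783e-04, -3.05697718e-06]), 'ee_pos': array([ 0.13083478, -0.50844894,  0.20782783]), 'ee_rot': array([ 0.55884491, -0.43323626,  0.43326596, -0.55881957]), 'contact_force': array([-0.76826269,  0.11078785, -0.43485021]), 'torque': array([-0.02588063, -0.02015045, -0.00836182]), 'grip_width': 1.00393434115567}
```

Run:
```python
import pickle,cv2
t,s=pickle.load(open('c0.pkl','rb'))
cv2.imwrite('pics/t0z.png',cv2.resize(t['image'][90:290,140:500],None,fx=2.2,fy=2.2,interpolation=cv2.INTER_CUBIC))
cv2.imwrite('pics/s0z.png',cv2.resize(s['image'][110:350,180:480],None,fx=2.5,fy=2.5,interpolation=cv2.INTER_CUBIC))
```

```text
(no output)
```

View pics/t0z.png

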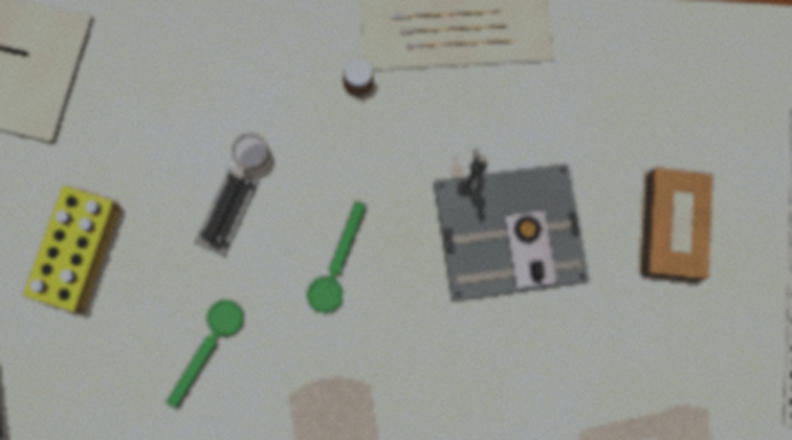

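View pics/s0z.png

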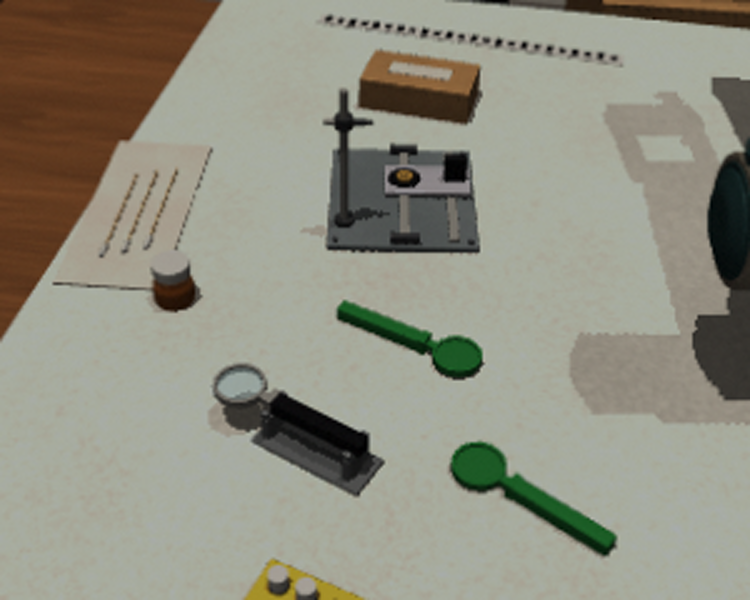

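View pics/top0.png

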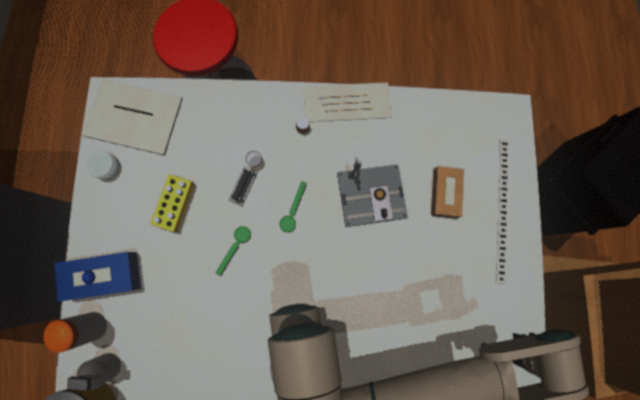

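View pics/side0.png

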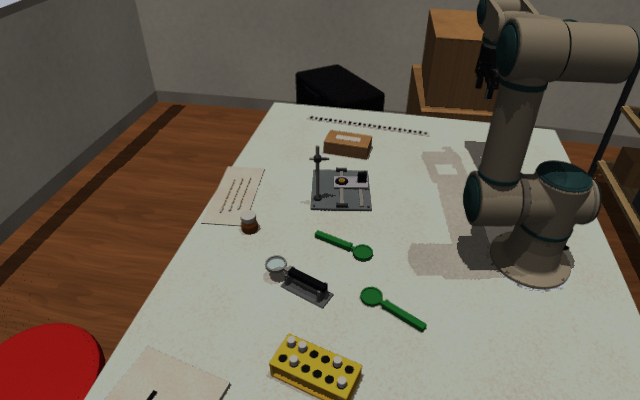

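Run:
```python
import pickle,cv2
t,s=pickle.load(open('c0.pkl','rb'))
f=lambda im:cv2.convertScaleAbs(im,alpha=1.6)
cv2.imwrite('pics/t0st.png',cv2.resize(f(t['image'][150:235,325:420]),None,fx=7,fy=7,interpolation=cv2.INTER_CUBIC))
cv2.imwrite('pics/s0st.png',cv2.resize(f(s['image'][140:215,300:380]),None,fx=8,fy=8,interpolation=cv2.INTER_CUBIC))
cv2.imwrite('pics/t0lo.png',cv2.resize(f(t['image'][145:210,220:275]),None,fx=9,fy=9,interpolation=cv2.INTER_CUBIC))
cv2.imwrite('pics/s0lo.png',cv2.resize(f(s['image'][245:310,260:340]),None,fx=8,fy=8,interpolation=cv2.INTER_CUBIC))
```

```text
(no output)
```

View pics/t0st.png

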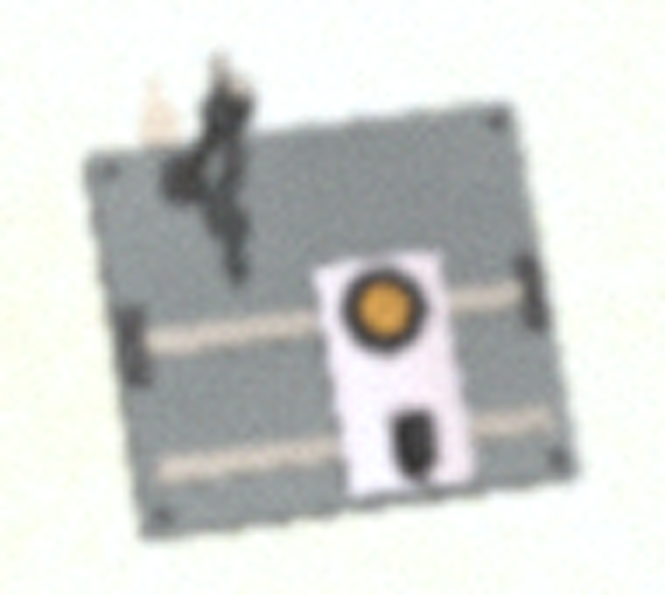

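View pics/s0st.png

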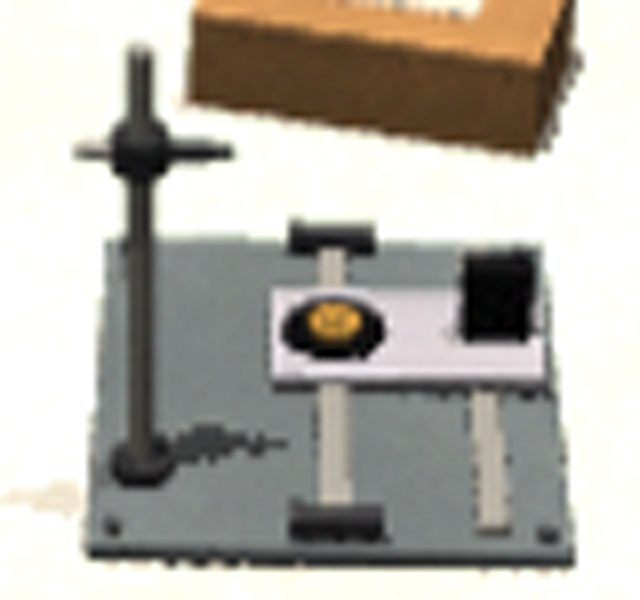

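View pics/t0lo.png

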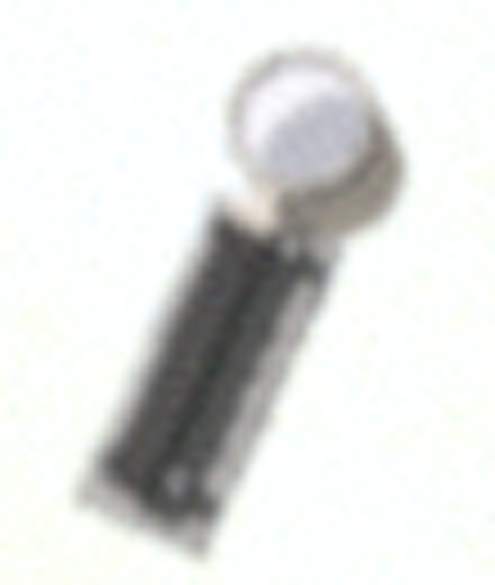

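View pics/s0lo.png

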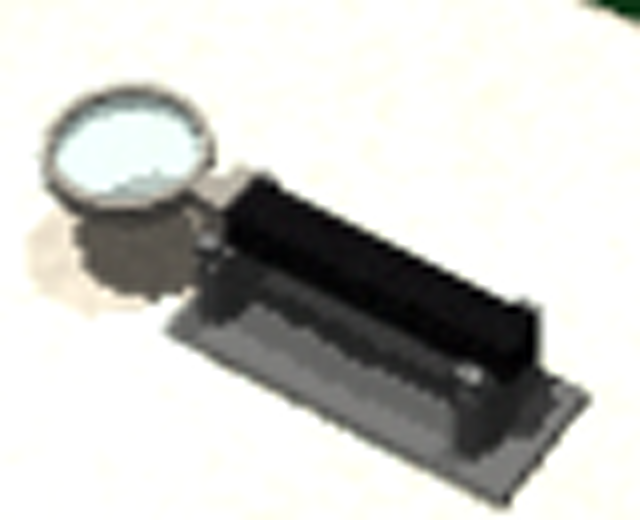

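```bash
cat > fit.py <<'E'
from h import *
from scipy.optimize import least_squares
t,s=pickle.load(open('c0.pkl','rb'))
u=lambda X,Y,k,ox,oy:((X+.5)/k-.5+ox,(Y+.5)/k-.5+oy)
T=lambda X,Y:u(X,Y,7,325,150); S=lambda X,Y:u(X,Y,8,300,140)
obs=[(t,T(90,152),(125,105,10)),(t,T(512,100),(125,-105,10)),(t,T(578,478),(-60,-105,10)),(t,T(147,537),(-60,105,10)),
(t,T(384,310),'b'),(s,S(336,320),'b'),
(s,S(88,545),(125,105,10)),(s,S(572,555),(-60,105,10)),(s,S(108,240),(125,-105,10)),(s,S(540,242),(-60,-105,10))]
def w(p,P):
    c,n=np.cos(p[2]),np.sin(p[2]);P=np.array(P,float)/1000
    return np.array([p[0]+c*P[0]-n*P[1],p[1]+n*P[0]+c*P[1],P[2]])
def loc(P,q): return (30,q*1000-60,26) if isinstance(P,str) else P
if __name__=='__main__':
    def f(p): return np.concatenate([proj(c,w(p,loc(P,p[3])))[0]-px for c,px,P in obs])
    r=least_squares(f,[.55,-.14,.15,.03]);print(r.x,r.fun.reshape(-1,2).round(2))
    for sub in (0,1):
        ii=[i for i,o in enumerate(obs) if (o[0] is t)==(sub==0)]
        g=least_squares(lambda p:f(p).reshape(-1,2)[ii].ravel(),r.x);print(sub,g.x)
    p=r.x
    for n,c,(ox,oy,k,W,H) in (('t',t,(325,150,7,95,85)),('s',s,(300,140,8,80,75))):
        im=cv2.resize(cv2.convertScaleAbs(c['image'][oy:oy+H,ox:ox+W],alpha=1.6),None,fx=k,fy=k,interpolation=cv2.INTER_CUBIC)
        def d(P,col):
            x=(proj(c,w(p,P))[0]-[ox,oy]+.5)*k-.5;cv2.circle(im,tuple(int(v) for v in x),3,col,-1)
        for a in (-60,125):
            for b in (-105,105): d((a,b,10),(0,0,255))
        for h in range(10,201,10): d((105,60,h),(255,0,0) if h%50 else (255,0,255))
        q=p[3]*1000-60
        d((30,q,26),(0,255,0))
        for a in (-49,-21):
            for b in (-7,7): d((-35+a+35,q+b,56),(0,255,255))
        for h in range(115,166,10): d((71,60,h),(0,160,255))
        cv2.imwrite(f'pics/fit_{n}.png',im)
    np.save('stage.npy',p)
    V=np.array(t['view']);print(-V[:3,:3].T@V[:3,3])
    V=np.array(s['view']);print(-V[:3,:3].T@V[:3,3])
E
python3 fit.py
```

```text
[ 0.52058327 -0.21042429  0.16599327  0.03858844] [[-1.25  0.6 ]
 [-0.05  0.11]
 [ 0.24  0.4 ]
 [-0.97  0.85]
 [-0.36  0.21]
 [-0.53 -0.64]
 [-0.87 -0.81]
 [ 0.02 -0.81]
 [-0.32 -1.55]
 [ 0.09 -0.72]]
0 [ 0.52213354 -0.21201997  0.16137936  0.03924108]
1 [ 0.51883182 -0.20605721  0.17118587  0.03738181]
[0.33358393 0.02076151 1.29959049]
[0.40135477 0.89439309 0.82509881]
```

```bash
sleep 1
```

```text
(no output)
```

View pics/fit_t.png

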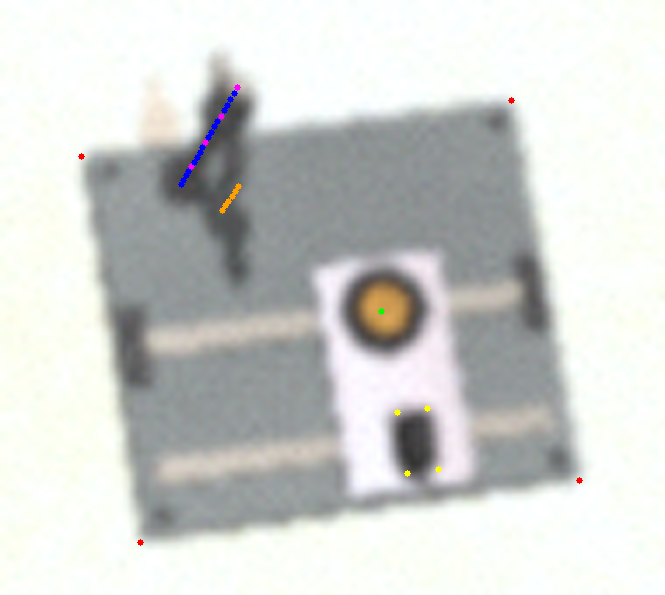

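View pics/fit_s.png

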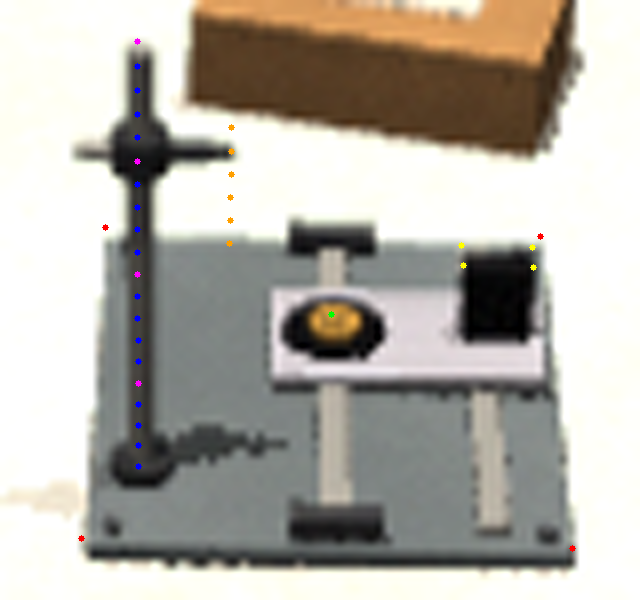

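```bash
cat > fitl.py <<'E'
from fit import *
T=lambda X,Y:u(X,Y,9,220,145); S=lambda X,Y:u(X,Y,8,260,245)
obs=[(t,T(298,120),(80,0,43)),(s,S(130,150),(80,0,43)),
(s,S(540,308),(-67,-9,52)),(s,S(514,345),(-67,9,52)),(s,S(232,208),(43,9,52)),(s,S(258,178),(43,-9,52)),
(s,S(503,500),(-74.5,25,6)),(s,S(590,398),(-74.5,-25,6)),(s,S(165,328),(50.5,25,6)),
(t,T(82,500),(-74.5,25,6)),(t,T(207,555),(-74.5,-25,6)),(t,T(215,205),(50.5,25,6)),(t,T(340,245),(50.5,-25,6))]
def f(p): return np.concatenate([proj(c,w(p,P))[0]-px for c,px,P in obs])
r=least_squares(f,[.55,.18,-.3]);print(r.x,r.fun.reshape(-1,2).round(2))
for sub in (0,1):
    ii=[i for i,o in enumerate(obs) if (o[0] is t)==(sub==0)]
    g=least_squares(lambda p:f(p).reshape(-1,2)[ii].ravel(),r.x);print(sub,g.x)
p=r.x; np.save('loupe.npy',p)
for n,c,(ox,oy,k,W,H) in (('t',t,(220,145,9,55,65)),('s',s,(260,245,8,80,65))):
    im=cv2.resize(cv2.convertScaleAbs(c['image'][oy:oy+H,ox:ox+W],alpha=1.6),None,fx=k,fy=k,interpolation=cv2.INTER_CUBIC)
    def d(P,col):
        x=(proj(c,w(p,P))[0]-[ox,oy]+.5)*k-.5;cv2.circle(im,tuple(int(v) for v in x),2,col,-1)
    for a in np.arange(0,6.3,.2): d((80+27*np.cos(a),27*np.sin(a),48),(0,0,255))
    for a in (-67,43):
        for b in (-9,9): d((a,b,52),(0,255,255));d((a,b,34),(0,255,0))
    for a in (-74.5,50.5):
        for b in (-25,25): d((a,b,6),(255,0,0))
    d((0,0,52),(255,0,255))
    cv2.imwrite(f'pics/fitl_{n}.png',im)
from scipy.spatial.transform import Rotation as R
st=env.state();print(R.from_quat(st['ee_rot']).as_matrix().round(3))
E
python3 fitl.py
```

```text
[ 0.57759836  0.2179786  -0.37443563] [[-0.23  1.24]
 [ 0.1   0.2 ]
 [ 1.    0.22]
 [ 0.16  0.6 ]
 [-2.95 -1.29]
 [-1.85 -2.11]
 [ 0.45 -0.27]
 [ 0.59 -1.48]
 [ 0.08 -0.79]
 [-1.51  1.04]
 [-1.54  0.95]
 [-0.24 -0.4 ]
 [-0.43  0.99]]
0 [ 0.58020816  0.21538059 -0.34764714]
1 [ 0.57646585  0.2194297  -0.38681022]
[[ 0.249  0.     0.968]
 [-0.968 -0.     0.249]
 [ 0.    -1.    -0.   ]]
```

```bash
sleep 1
```

```text
(no output)
```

View pics/fitl_t.png

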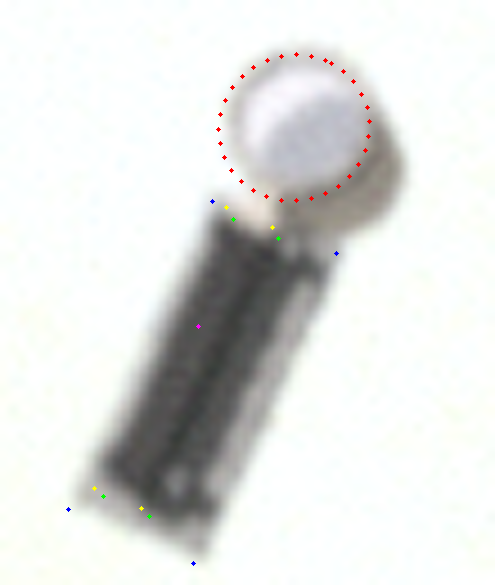

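View pics/fitl_s.png

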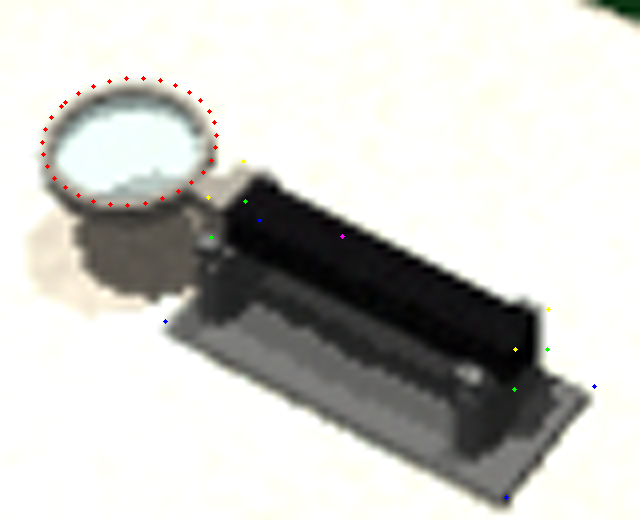

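```bash
cat > y.py <<'E'
from fit import *
T=lambda X,Y:u(X,Y,9,220,145); S=lambda X,Y:u(X,Y,8,260,245)
def yw(c,a,b,z):
    A=atz(c,a,z);B=atz(c,b,z);d=B-A;print(round(np.arctan2(d[1],d[0]),3),(np.linalg.norm(d)*1000).round(1),A.round(4),B.round(4))
print('base edges');yw(t,T(82,500),T(215,205),.006);yw(t,T(207,555),T(340,245),.006);yw(s,S(503,500),S(165,328),.006)
print('handle');yw(s,S(540,308),S(258,178),.052);yw(s,S(514,345),S(232,208),.052)
print('tail-lens');print(atz(t,T(298,120),.048),atz(s,S(130,145),.048))
E
python3 y.py
```

```text
base edges
-0.359 119.0 [0.521  0.2638 0.006 ] [0.6324 0.2219 0.006 ]
-0.347 123.8 [0.5024 0.2171 0.006 ] [0.6189 0.175  0.006 ]
-0.367 123.2 [0.5183 0.2695 0.006 ] [0.6333 0.2253 0.006 ]
handle
-0.349 99.8 [0.5144 0.2339 0.052 ] [0.6082 0.1998 0.052 ]
-0.366 100.3 [0.5192 0.2492 0.052 ] [0.6129 0.2133 0.052 ]
tail-lens
[0.65494155 0.18754042 0.048     ] [0.65146995 0.19057443 0.048     ]
```

servo_tool(rows="-1 0 0 0 0.086; -1 -20 0 40 0; -1 -20 0 40 0; -1 -20 0 40 0; -1 -20 0 40 0; -1 -20 0 40 0; -1 -20 0 40 0; -1 -20 0 40 0; -1 -20 0 40 0; -0.2 -20 0 40 0", squeeze=40)

```text
time_s: 2.1
ee_pos: [0.4575, -0.2702, 0.208]
ee_rot: [0.54, -0.457, 0.457, -0.54]
contact_force: [-0.3, -0.2, 1.4]
grip_width: 0.858
```

servo_tool(rows="-0.2 -7 0 -1 0; -0.2 0 0 0 0")

```text
time_s: 2.3
ee_pos: [0.4544, -0.2638, 0.2077]
ee_rot: [0.54, -0.456, 0.456, -0.54]
contact_force: [-0.4, -0.0, -0.1]
grip_width: 0.603
```

Run:
```python
from h import *
s=env.state();print(s['time_s'],s['ee_pos'],s['grip_width'],s['contact_force'])
```

```text
2.3 [ 0.45439508 -0.26376998  0.20765349] 0.6029422310528122 [-4.30367965e-01 -3.36894406e-04 -1.08035867e-01]
```

servo_tool(rows="-0.2 -10 20 20 0; -0.2 -10 30 19 0; -0.2 0 40 0 0; -0.2 0 30 0 0; -0.2 0 0 0 0")

```text
time_s: 2.8
ee_pos: [0.4859, -0.2383, 0.0831]
ee_rot: [0.54, -0.46, 0.454, -0.539]
contact_force: [-1.3, 0.8, -1.3]
grip_width: 0.598
```

Run:
```python
from h import *
s=env.state();print(s['time_s'],s['ee_pos'],s['grip_width'],s['contact_force'])
t=camera('top');s=camera('side')
pickle.dump((t,s),open('c1.pkl','wb'))
a=cv2.resize(cv2.convertScaleAbs(t['image'][150:235,325:420],alpha=1.6),(760,680),interpolation=cv2.INTER_CUBIC)
b=cv2.resize(cv2.convertScaleAbs(s['image'][120:215,290:390],alpha=1.6),None,fx=6,fy=6,interpolation=cv2.INTER_CUBIC)
cv2.imwrite('pics/t1.png',cv2.resize(a,(570,510)));cv2.imwrite('pics/s1.png',b)
```

```text
2.8 [ 0.48593502 -0.23826391  0.08313085] 0.598211813271205 [-1.28730525  0.77871123 -1.28763155]
```

View pics/s1.png

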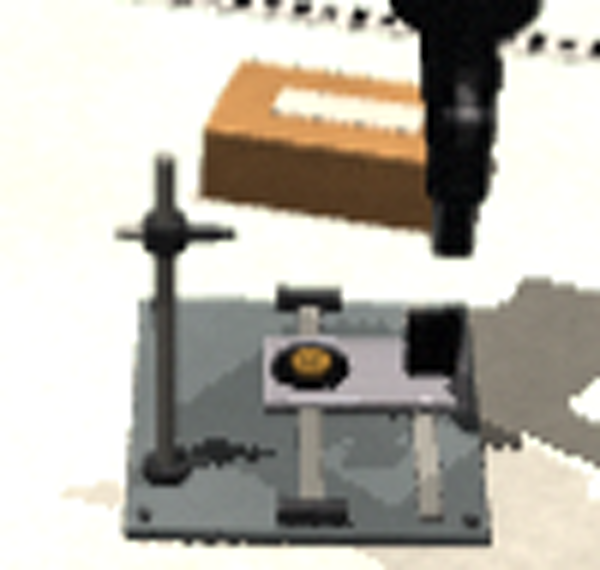

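View pics/t1.png

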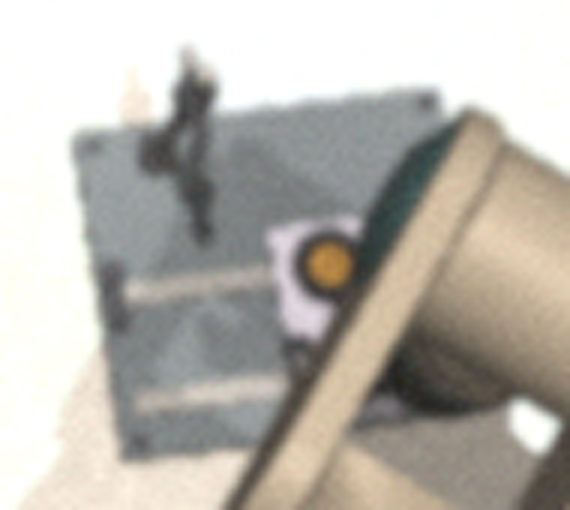

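Run:
```python
from fit import *
t,s=pickle.load(open('c1.pkl','rb'))
ee=np.array([.4859,-.2383,.0831]); y=np.array([-.165,.986,0]);x=np.array([.986,.165,0])
k=lambda q:((q-[290,120]+.5)*6-.5).round(0)
for o in (25,32,40):print(o,k(proj(s,ee+y*o/1000+x*.0)),k(proj(s,ee+y*o/1000+x*.011+[0,0,.006])),k(proj(s,ee+y*o/1000-x*.011+[0,0,.006])))
p=np.load('stage.npy');p[3]=.0385
for a in (-49,-21): 
  for b in (-28.5,-14.5): print(a,b,k(proj(s,w(p,(a,b,56)))))
```

```text
25 [[446. 296.]] [[425. 286.]] [[468. 287.]]
32 [[447. 304.]] [[426. 293.]] [[469. 294.]]
40 [[447. 312.]] [[427. 302.]] [[470. 303.]]
-49 -28.5 [[459. 305.]]
-49 -14.5 [[460. 320.]]
-21 -28.5 [[406. 304.]]
-21 -14.5 [[407. 319.]]
```

Run:
```python
from fit import *
S=env.state();print(S['time_s'],S['ee_pos'],S['ee_rot'],S['grip_width'],S['contact_force'])
s=camera('side')
ee=np.array(S['ee_pos'])
for c,n in((s,'s2'),):
  im=cv2.resize(cv2.convertScaleAbs(c['image'][90:215,290:390],alpha=3.0),None,fx=6,fy=6,interpolation=cv2.INTER_CUBIC)
  k=lambda q:((q-[290,90]+.5)*6-.5)
  y=np.array([-.165,.986,0])
  for o in (-30,0,30):
    for z in (0,.02,.04,.06): 
      a=k(proj(c,ee+y*o/1000+[0,0,z]))[0];cv2.circle(im,tuple(int(v) for v in a),3,(0,0,255) if o==0 else ((255,0,0) if o>0 else (0,255,0)),-1)
  cv2.imwrite('pics/s2.png',im[:600])
```

```text
2.9 [ 0.48883273 -0.23963742  0.08876966] [ 0.53942453 -0.45710694  0.45742623 -0.53929183] 0.6008607293782668 [ 0.6799474  -0.43414792  0.96397241]
```

View pics/s2.png

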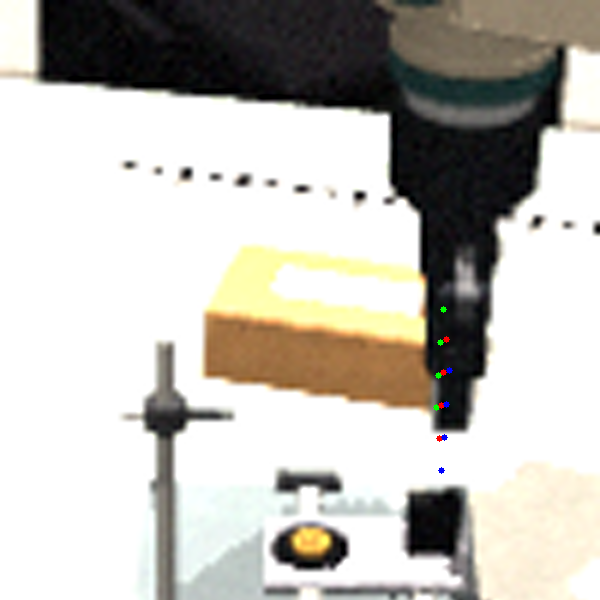

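servo_tool(rows="-0.2 0 15 3 0; -0.2 0 15 0 0; -0.2 0 12 0 0; -0.2 0 8 0 0; -0.2 0 7 0 0; -0.2 0 0 0 0; -0.2 0 0 0 0")

```text
time_s: 3.65
ee_pos: [0.4923, -0.2382, 0.031]
ee_rot: [0.54, -0.457, 0.457, -0.54]
contact_force: [-0.6, 0.7, -0.4]
grip_width: 0.597
```

```bash
cat > snap.py <<'E'
import sys
from fit import *
n=sys.argv[1]
S=env.state();print(S['time_s'],S['ee_pos'].round(4),S['ee_rot'].round(3),S['grip_width'],S['contact_force'].round(1))
for cn in sys.argv[2:]:
  cn,x0,y0,W,H,k=cn.split(',');x0,y0,W,H,k=map(int,(x0,y0,W,H,k))
  c=camera(cn); pickle.dump(c,open(f'{n}_{cn}.pkl','wb'))
  cv2.imwrite(f'pics/{n}_{cn}.png',cv2.resize(cv2.convertScaleAbs(c['image'][y0:y0+H,x0:x0+W],alpha=1.8),None,fx=k,fy=k,interpolation=cv2.INTER_CUBIC))
E
python3 snap.py a side,290,120,100,95,6
```

```text
3.65 [ 0.4923 -0.2382  0.031 ] [ 0.54  -0.457  0.457 -0.54 ] 0.597369193444387 [-0.6  0.7 -0.4]
```

View pics/a_side.png

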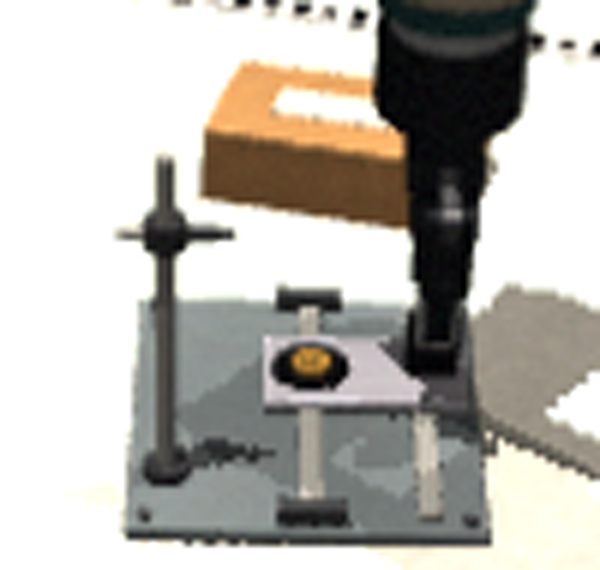

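servo_tool(rows="1 0 0 0 0; 1 0 0 0 0; 1 0 0 0 0; 1 0 0 0 0; 1 0 0 0 0; 1 0 0 0 0", squeeze=40)

```text
time_s: 4.3
ee_pos: [0.4924, -0.2383, 0.0313]
ee_rot: [-0.54, 0.457, -0.457, 0.54]
contact_force: [-1.2, -0.1, 5.4]
grip_width: 0.129
```

servo_tool(rows="1 -6 0 0 0; 1 -10 0 0 0; 1 -12 0 0 0; 1 -12 0 0 0; 1 -12 0 0 0; 1 -10 0 0 0; 1 -8 0 0 0; 1 -4 0 0 0; 1 0 0 0 0")

```text
time_s: 5.2
ee_pos: [0.4797, -0.1638, 0.0313]
ee_rot: [-0.54, 0.457, -0.457, 0.54]
contact_force: [-2.1, -0.4, 7.2]
grip_width: 0.135
```

```bash
python3 snap.py b side,290,120,100,95,6
```

```text
5.2 [ 0.4797 -0.1638  0.0313] [-0.54   0.457 -0.457  0.54 ] 0.13452463798963965 [-2.1 -0.4  7.2]
```

View pics/b_side.png

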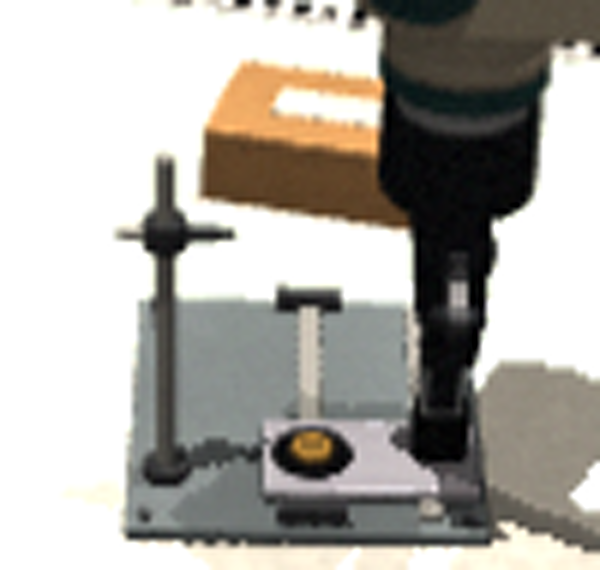

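servo_tool(rows="1 -3 0 0 0; 1 -3 0 0 0; 1 -2 0 0 0; 1 0 0 0 0")

```text
time_s: 5.65
ee_pos: [0.4787, -0.158, 0.0313]
ee_rot: [0.54, -0.456, 0.458, -0.539]
contact_force: [-0.2, -9.0, 3.7]
grip_width: 0.131
```

servo_tool(rows="1 -2 0 0 0; 1 -1 0 0 0; 1 0 0 0 0")

```text
time_s: 5.95
ee_pos: [0.4787, -0.1577, 0.0315]
ee_rot: [0.541, -0.454, 0.46, -0.538]
contact_force: [3.4, -20.9, -0.8]
grip_width: 0.131
```

servo_tool(rows="1 3 0 0 0; 1 0 0 0 0; -0.2 0 0 0 0; -0.2 0 0 0 0; -0.2 0 0 0 0; -0.2 0 -20 0 0; -0.2 0 -30 0 0; -0.2 0 -40 0 0; -0.2 0 -40 0 0; -0.2 0 0 0 0")

```text
time_s: 6.95
ee_pos: [0.4811, -0.1577, 0.1669]
ee_rot: [-0.539, 0.453, -0.46, 0.541]
contact_force: [0.3, 0.5, 1.0]
grip_width: 0.596
```

servo_tool(rows="-0.2 -20 0 5 0; -0.2 -40 0 10 0; -0.2 -40 0 15 0; -0.2 -40 0 15 0; -0.2 -40 0 20 0; -0.2 -40 0 20 0; -0.2 -40 0 20 0; -0.2 -40 0 20 0; -0.2 -30 0 15 0; -0.2 -15 0 10 0")

```text
time_s: 7.95
ee_pos: [0.5689, 0.211, 0.1591]
ee_rot: [0.541, -0.457, 0.455, -0.54]
contact_force: [0.0, -0.8, 0.2]
grip_width: 0.598
```

servo_tool(rows="-0.2 0 0 0 0.131; -0.2 0 0 0 0.131; -0.2 0 0 0 0.131; -0.2 0 0 0 0.13; -0.2 0 0 0 0; -0.2 0 0 0 0")

```text
time_s: 8.55
ee_pos: [0.5692, 0.208, 0.16]
ee_rot: [-0.405, 0.58, -0.58, 0.404]
contact_force: [-0.0, 0.1, -0.4]
grip_width: 0.597
```

```bash
python3 snap.py c side,250,200,100,110,5 top,210,130,130,90,5
python3 - <<'E'
import pickle,cv2,numpy as np
from h import *
from scipy.spatial.transform import Rotation as R
S=env.state();M=R.from_quat(S['ee_rot']).as_matrix();print(M.round(3),S['ee_pos'])
p=np.array([.579,.2165])-S['ee_pos'][:2];print('tool x,z mm',1000*M[:2,0]@p,1000*M[:2,2]@p, np.arctan2(M[1,2],M[0,2]))
t=pickle.load(open('c_top.pkl','rb'));s=pickle.load(open('c_side.pkl','rb'))
cv2.imwrite('pics/c_st.png',cv2.resize(cv2.convertScaleAbs(t['image'][150:235,325:420],alpha=1.6),None,fx=7,fy=7,interpolation=cv2.INTER_CUBIC))
cv2.imwrite('pics/c_ss.png',cv2.resize(cv2.convertScaleAbs(s['image'][140:215,300:380],alpha=1.6),None,fx=8,fy=8,interpolation=cv2.INTER_CUBIC))
E
```

```text
8.55 [0.5692 0.208  0.16  ] [-0.405  0.58  -0.58   0.404] 0.5974091136237998 [-0.   0.1 -0.4]
[[-0.347 -0.001  0.938]
 [-0.938 -0.    -0.347]
 [ 0.    -1.    -0.001]] [0.56941717 0.20787053 0.16036197]
tool x,z mm -11.419217008644917 5.991651983541577 -0.354486486494035
```

View pics/c_side.png

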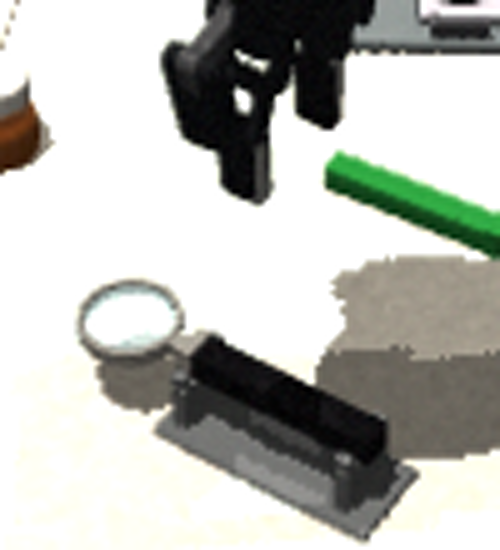

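View pics/c_top.png

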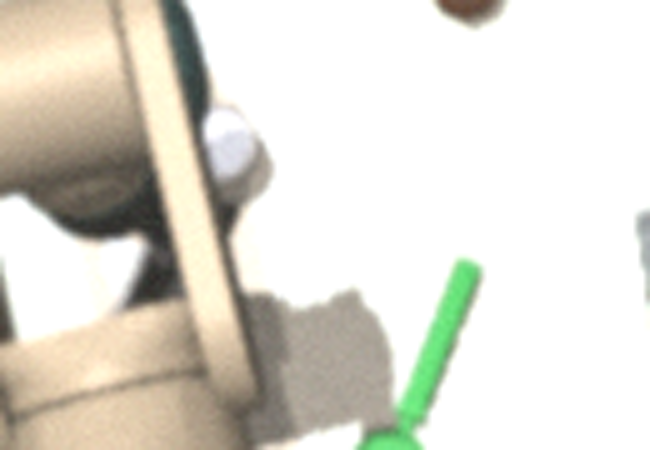

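View pics/c_st.png

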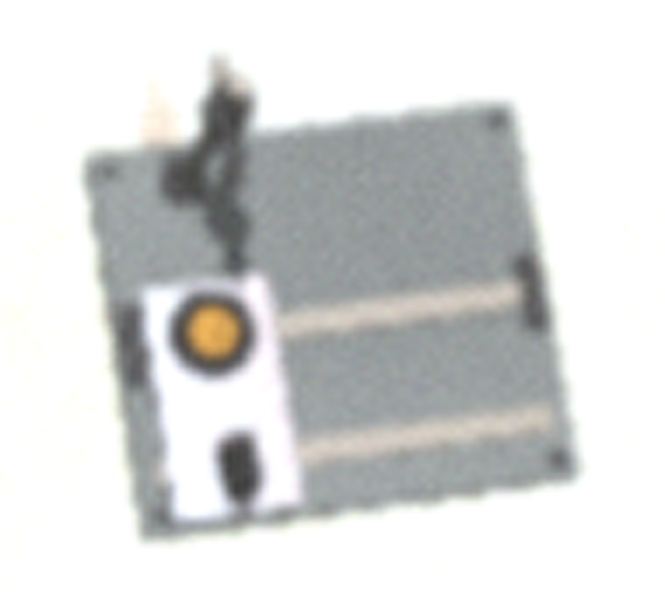

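View pics/c_ss.png

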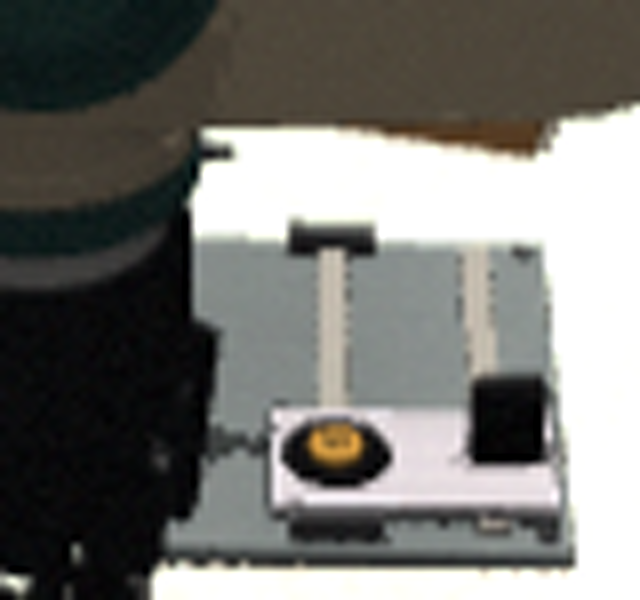

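Run:
```python
from h import *
s=pickle.load(open('c_side.pkl','rb'))
ee=np.array([.5692,.208,.160]);k=lambda q:((q-[250,200]+.5)*5-.5).round(0)
tx=np.array([-.347,-.938,0]);tz=np.array([.938,-.347,0])
for z in (0,.005,.01,.015,.02):
  print(z,*[k(proj(s,ee+o*tx+[0,0,z]))[0] for o in (-.032,0,.032)])
print(*[k(proj(s,ee+o*tz))[0] for o in (-.011,.011)])
```

```text
0 [241. 239.] [281. 197.] [319. 156.]
0.005 [241. 231.] [281. 189.] [319. 148.]
0.01 [241. 223.] [281. 180.] [319. 140.]
0.015 [240. 215.] [280. 172.] [319. 132.]
0.02 [240. 206.] [280. 164.] [319. 123.]
[302. 206.] [261. 188.]
```

servo_tool(rows="-0.2 -11.5 0 6 0; -0.2 0 20 0 0; -0.2 0 30 0 0; -0.2 0 20 0 0; -0.2 0 0 0 0; -0.2 0 0 0 0")

```text
time_s: 9.25
ee_pos: [0.5794, 0.2165, 0.0913]
ee_rot: [0.403, -0.581, 0.581, -0.403]
contact_force: [0.3, -0.1, 0.6]
grip_width: 0.6
```

```bash
python3 snap.py d side,250,200,100,110,5
```

```text
9.25 [0.5794 0.2165 0.0913] [ 0.403 -0.581  0.581 -0.403] 0.6003577053859497 [ 0.3 -0.1  0.6]
```

View pics/d_side.png

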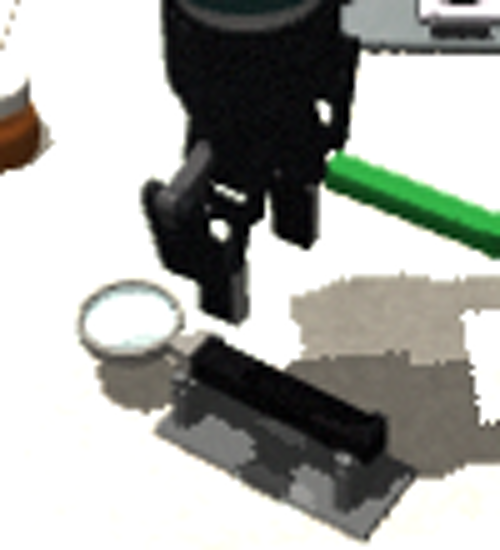

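Run:
```python
from h import *
s=pickle.load(open('d_side.pkl','rb'))
k=lambda q:((q-[250,200]+.5)*5-.5).round(0)
for z in (.0913,.1013,.1113,.052,.043): print(z,k(proj(s,[.5794,.2165,z])))
tz=np.array([.938,-.347,0]);g=np.array([.5794,.2165,.052])
for o in (-.067,0,.043,.08): print(o,k(proj(s,g+o*tz)))
```

```text
0.0913 [[259. 313.]]
0.1013 [[258. 298.]]
0.1113 [[257. 283.]]
0.052 [[261. 370.]]
0.043 [[261. 383.]]
-0.067 [[380. 426.]]
0 [[261. 370.]]
0.043 [[187. 335.]]
0.08 [[126. 306.]]
```

servo_tool(rows="-0.2 0 15 -2 0; -0.2 0 20 0 0; -0.2 0 15 0 0; -0.2 0 10 0 0; -0.2 0 7 0 0; -0.2 0 0 0 0; -0.2 0 0 0 0")

```text
time_s: 10.0
ee_pos: [0.5778, 0.2173, 0.0244]
ee_rot: [0.403, -0.581, 0.581, -0.404]
contact_force: [-0.9, -0.3, -0.0]
grip_width: 0.601
```

```bash
python3 snap.py e side,250,200,100,110,5
```

```text
10.0 [0.5778 0.2173 0.0244] [ 0.403 -0.581  0.581 -0.404] 0.6005773993906819 [-0.9 -0.3 -0. ]
```

View pics/e_side.png

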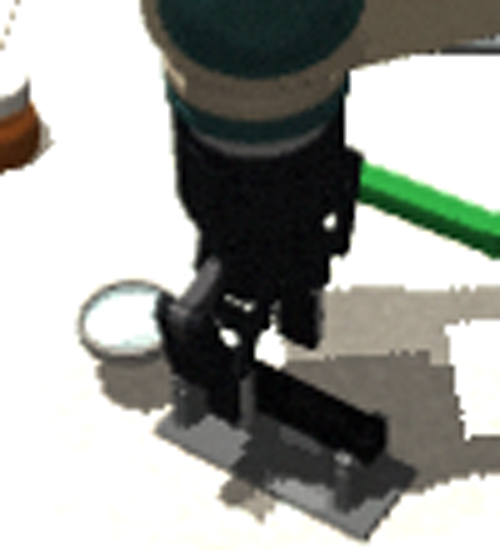

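servo_tool(rows="1 0 0 0 0; 1 0 0 0 0; 1 0 0 0 0; 1 0 0 0 0; 1 0 0 0 0; 1 0 0 0 0; 1 0 0 0 0", squeeze=60)

```text
time_s: 10.75
ee_pos: [0.5778, 0.2173, 0.0245]
ee_rot: [0.403, -0.581, 0.581, -0.404]
contact_force: [-0.5, 0.3, 5.3]
grip_width: 0.178
```

```bash
python3 snap.py f side,250,200,100,110,5
```

```text
10.75 [0.5778 0.2173 0.0245] [ 0.403 -0.581  0.581 -0.404] 0.17794687167947287 [-0.5  0.3  5.3]
```

View pics/f_side.png

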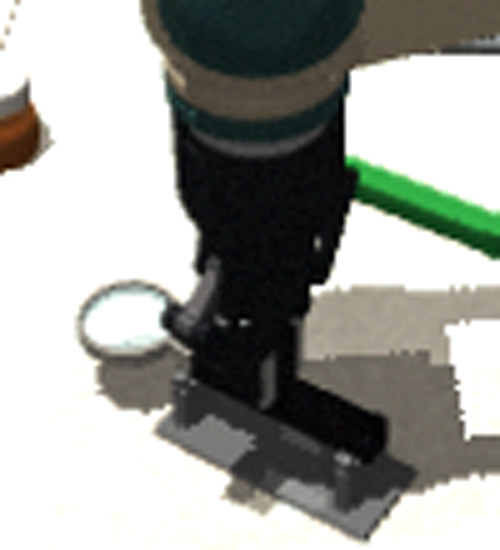

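servo_tool(rows="1 0 -8 0 0; 1 0 -12 0 0; 1 0 -20 0 0; 1 0 -25 0 0; 1 0 -25 0 0; 1 0 -25 0 0; 1 0 -25 0 0; 1 0 -20 0 0; 1 0 0 0 0; 1 0 0 0 0")

```text
time_s: 11.8
ee_pos: [0.5773, 0.2171, 0.1835]
ee_rot: [0.403, -0.581, 0.581, -0.403]
contact_force: [-0.1, -0.1, -1.8]
grip_width: 0.182
```

```bash
python3 snap.py g side,230,130,130,170,3 top,200,100,130,130,4
```

```text
11.8 [0.5773 0.2171 0.1835] [ 0.403 -0.581  0.581 -0.403] 0.1816550213819728 [-0.1 -0.1 -1.8]
```

View pics/g_side.png

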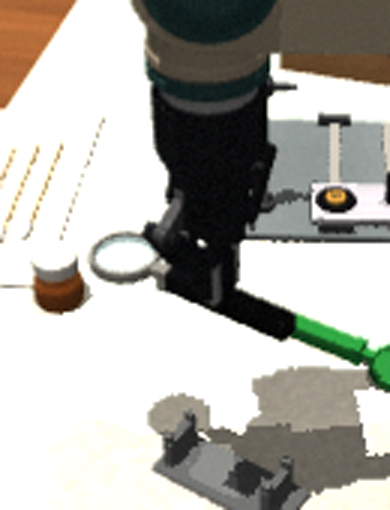

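View pics/g_top.png

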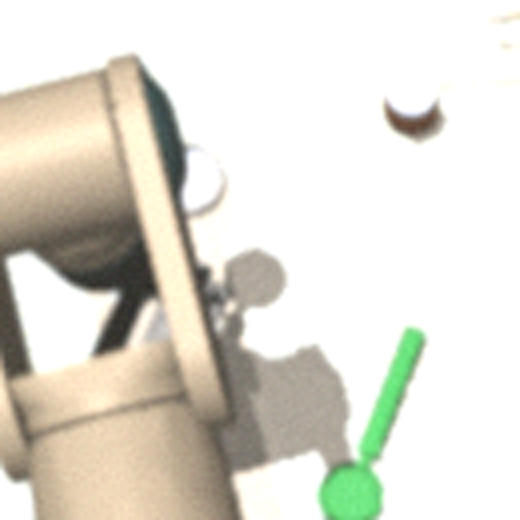

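servo_tool(rows="1 0 0 0 -0.1; 1 0 0 -5 -0.14; 1 0 0 -15 -0.14; 1 0 0 -30 -0.14; 1 20 0 -35 0; 1 35 0 -30 0; 1 35 0 -30 0; 1 35 0 -25 0; 1 35 0 -20 0; 1 35 0 -10 0")

```text
time_s: 12.9
ee_pos: [0.4095, 0.0016, 0.1826]
ee_rot: [0.539, -0.458, 0.457, -0.539]
contact_force: [1.0, -0.3, -2.5]
grip_width: 0.181
```

```bash
cat > go.py <<'E'
import sys
from h import *
from scipy.spatial.transform import Rotation as R
S=env.state();M=R.from_quat(S['ee_rot']).as_matrix()
print(S['time_s'],S['ee_pos'].round(4),S['contact_force'].round(1),S['grip_width'])
p=np.array([float(v) for v in sys.argv[1:4]])-S['ee_pos'];print('tool mm',(1000*M.T@p).round(1),'yaw',np.arctan2(M[1,2],M[0,2]).round(4),M.round(3).tolist())
E
python3 go.py .44 -.155 .18
```

```text
12.9 [0.4095 0.0016 0.1826] [ 1.  -0.3 -2.5] 0.1813811323199541
tool mm [159.4   2.6   4.7] yaw 0.1632 [[0.162, -0.002, 0.987], [-0.987, -0.0, 0.162], [-0.0, -1.0, -0.002]]
```

servo_tool(rows="1 35 0 0 0; 1 35 0 0 0; 1 35 0 0 0; 1 30 0 0 0; 1 16 0 5 0; 1 6 0 0 0; 1 0 0 0 0; 1 0 0 0 0")

```text
time_s: 13.7
ee_pos: [0.4413, -0.1506, 0.1833]
ee_rot: [0.539, -0.458, 0.457, -0.539]
contact_force: [-1.3, -0.2, -1.5]
grip_width: 0.178
```

```bash
python3 go.py .4614 -.1595 .1385;  python3 snap.py i side,290,110,110,110,6 top,320,140,110,110,6
```

```text
13.7 [ 0.4413 -0.1506  0.1833] [-1.3 -0.2 -1.5] 0.17804894998015927
tool mm [12.1 44.8 18.4] yaw 0.1634 [[0.163, -0.001, 0.987], [-0.987, 0.001, 0.163], [-0.001, -1.0, -0.001]]
13.7 [ 0.4413 -0.1506  0.1833] [ 0.539 -0.458  0.457 -0.539] 0.17804894998015927 [-1.3 -0.2 -1.5]
```

View pics/i_side.png

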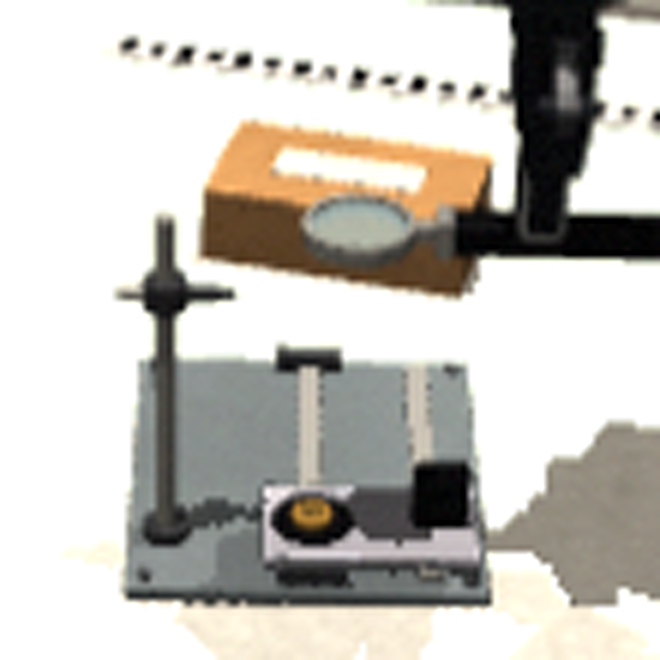

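View pics/i_top.png

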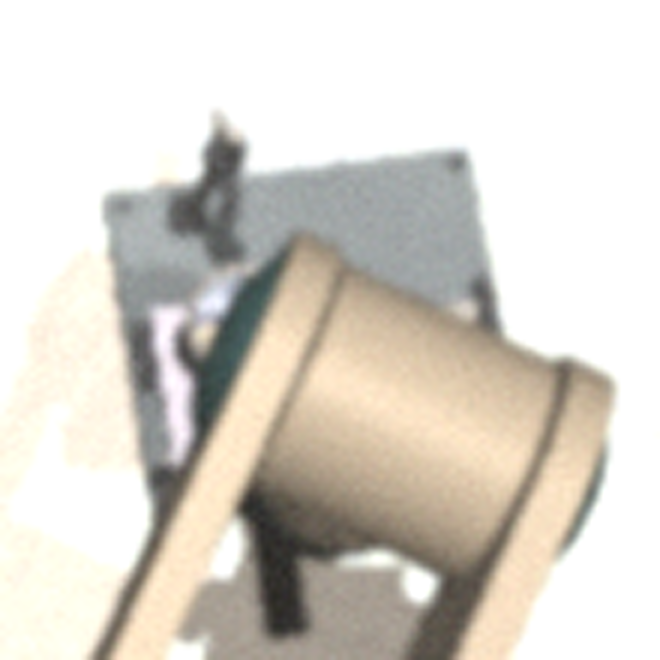

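```bash
cat > rel.py <<'E'
import sys
from fit import *
p=np.load('stage.npy')
k=lambda q:((q-[290,110]+.5)*6-.5).round(1)
s=pickle.load(open(sys.argv[1]+'_side.pkl','rb'))
but=np.array(eval(sys.argv[2]));tip=np.array(eval(sys.argv[3]));lens=np.array(eval(sys.argv[4]));
pb=k(proj(s,w(p,(30,60,26))))[0];print('button pred',pb,'obs',but)
for z in (145,150,155,160,165): print(z,'tip',k(proj(s,w(p,(71,60,z))))[0],'lenstarget',k(proj(s,w(p,(30,60,z))))[0])
S=env.state();ee=S['ee_pos'];M=R=None
from scipy.spatial.transform import Rotation as R
M=R.from_quat(S['ee_rot']).as_matrix()
L=ee+M@np.array([0,-.0185,.080]);print('lens pred',L.round(4),k(proj(s,L))[0],'obs',lens)
# bias-corrected using button for column & tip height
b=but-pb
def hz(px,xy,bias):
    f=lambda z:k(proj(s,w(p,(xy[0],xy[1],z[0]))))[0][1]+bias[1]-px[1]
    return least_squares(f,[150.],diff_step=1e-2).x
kk=lambda q:((q-[290,110]+.5)*6-.5)
f=lambda a:(kk(proj(s,w(p,(a[0],60,a[1]))))[0]+b-tip)
tp=least_squares(f,[71.,150.]).x;print('tip (x,z | y=60) using button bias',tp)
yl=( -np.sin(p[2])*(L[0]-p[0])+np.cos(p[2])*(L[1]-p[1]))*1000
f=lambda a:(kk(proj(s,w(p,(a[0],yl,a[1]))))[0]+b-lens)
lp=least_squares(f,[30.,150.]).x;print('lens stage y (ee)',yl,'x,z seen',lp,' proprio x',((L[:2]-p[:2])@[np.cos(p[2]),np.sin(p[2])])*1000,'z',L[2]*1000)
G=np.array([.4787,-.1577])-p[:2];print('homed grip ee in stage',G@[np.cos(p[2]),np.sin(p[2])],G@[-np.sin(p[2]),np.cos(p[2])])
E
python3 rel.py i 312,512 235,294 359,228
```

```text
button pred [310. 508.] obs [312 512]
145 tip [233.2 310.7] lenstarget [318.  312.4]
150 tip [233.4 302. ] lenstarget [318.3 303.7]
155 tip [233.5 293.2] lenstarget [318.7 294.9]
160 tip [233.6 284.4] lenstarget [319.  286.1]
165 tip [233.8 275.6] lenstarget [319.4 277.3]
lens pred [ 0.5204 -0.1374  0.2022] [361.2 224.1] obs [359 228]
tip (x,z | y=60) using button bias [ 71.26715127 156.84038646]
lens stage y (ee) 72.00579390685176 x,z seen [ 13.84992283 202.21020003]  proprio x 11.91276662569774 z 202.20786851740846
homed grip ee in stage -0.03259582660322019 0.05892003886939386
```

servo_tool(rows="1 5 0 0 0; 1 8 0 0 0; 1 0 8 0 0; 1 0 10 0 0; 1 0 10 0 0; 1 0 10 0 0; 1 0 5 6 0; 1 0 2 6 0; 1 0 0 0 0; 1 0 0 0 0")

```text
time_s: 14.8
ee_pos: [0.456, -0.1622, 0.1391]
ee_rot: [-0.539, 0.457, -0.458, 0.539]
contact_force: [0.2, 0.2, -1.1]
grip_width: 0.18
```

```bash
python3 snap.py j side,290,110,110,110,6 top,320,140,110,110,6
```

```text
14.8 [ 0.456  -0.1622  0.1391] [-0.539  0.457 -0.458  0.539] 0.1798374520764596 [ 0.2  0.2 -1.1]
```

View pics/j_side.png

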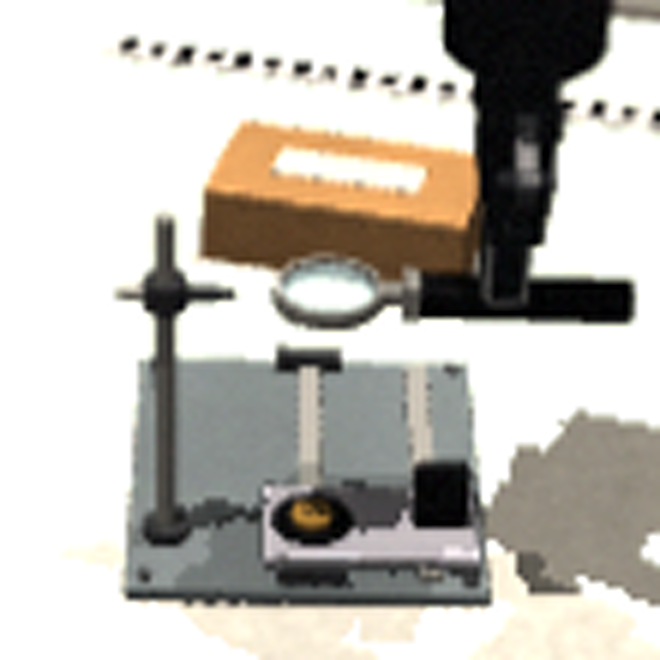

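View pics/j_top.png

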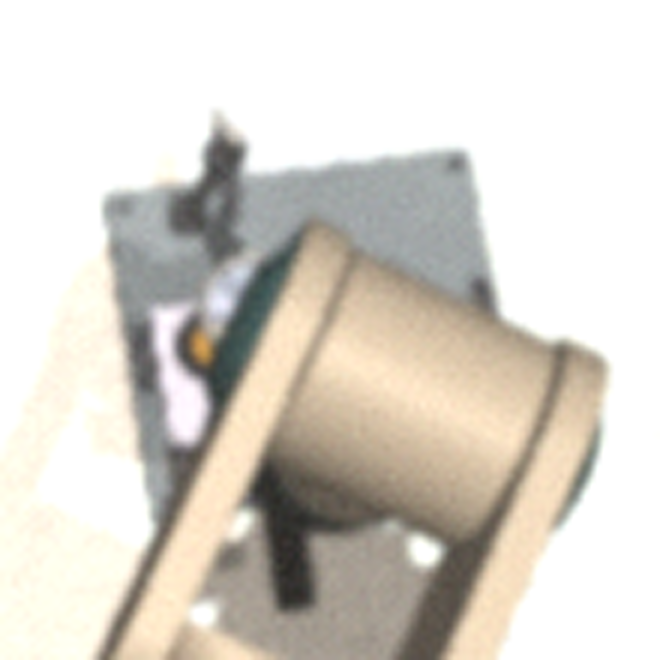

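```bash
python3 rel.py j 312,512 235,294 328.5,292
python3 - <<'E'
from fit import *
s=pickle.load(open('j_side.pkl','rb'));t=pickle.load(open('j_top.pkl','rb'))
from scipy.spatial.transform import Rotation as R
S=env.state();M=R.from_quat(S['ee_rot']).as_matrix();L=S['ee_pos']+M@np.array([0,-.0185,.080])
for c,n,(x0,y0,W,H,kk) in ((s,'s',(305,140,75,30,10)),(t,'t',(335,165,50,55,10))):
  im=cv2.resize(cv2.convertScaleAbs(c['image'][y0:y0+H,x0:x0+W],alpha=1.6),None,fx=kk,fy=kk,interpolation=cv2.INTER_CUBIC)
  for a in np.arange(0,6.3,.1):
    for h,col in ((.005,(0,0,255)),(-.005,(255,0,0))):
      q=(proj(c,L+np.array([.027*np.cos(a),.027*np.sin(a),h]))[0]-[x0,y0]+.5)*kk-.5;cv2.circle(im,tuple(int(v) for v in q),2,col,-1)
  cv2.imwrite(f'pics/j_{n}.png',im)
E
```

```text
button pred [310. 508.] obs [312 512]
145 tip [233.2 310.7] lenstarget [318.  312.4]
150 tip [233.4 302. ] lenstarget [318.3 303.7]
155 tip [233.5 293.2] lenstarget [318.7 294.9]
160 tip [233.6 284.4] lenstarget [319.  286.1]
165 tip [233.8 275.6] lenstarget [319.4 277.3]
lens pred [ 0.5347 -0.1493  0.1578] [331.2 288. ] obs [328.5 292. ]
tip (x,z | y=60) using button bias [ 71.26715127 156.84038646]
lens stage y (ee) 57.91857605346935 x,z seen [ 26.2925541  157.68566577]  proprio x 24.046449938948875 z 157.75095935263516
homed grip ee in stage -0.03259582660322019 0.05892003886939386
```

View pics/j_s.png

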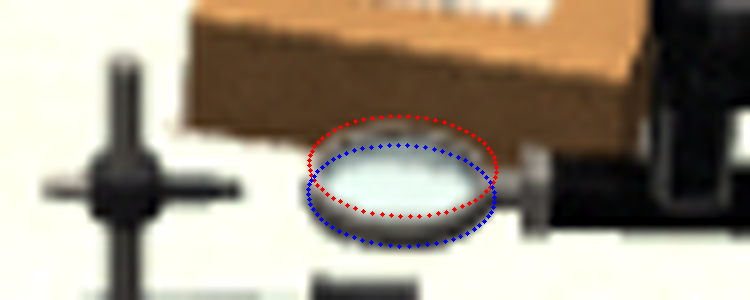

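View pics/j_t.png

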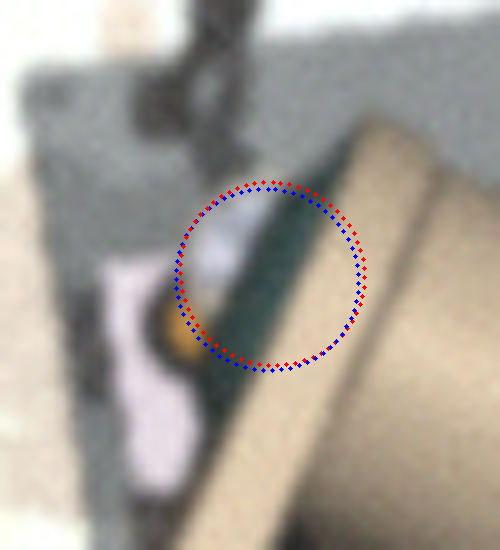

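servo_tool(rows="1 -1 1.6 2 0; 1 0 0 1.8 0; 1 0 0 0 0; 1 0 0 0 0; 1 0 0 0 0")

```text
time_s: 15.4
ee_pos: [0.4592, -0.1607, 0.1372]
ee_rot: [0.539, -0.458, 0.458, -0.539]
contact_force: [0.5, 0.1, -0.5]
grip_width: 0.181
```

```bash
python3 snap.py k side,290,110,110,110,6
cat > ov.py <<'E'
import sys
from fit import *
from scipy.spatial.transform import Rotation as R
n=sys.argv[1];s=pickle.load(open(n+'_side.pkl','rb'));t=pickle.load(open('c_top.pkl','rb'))
p=np.load('stage.npy');S=env.state();M=R.from_quat(S['ee_rot']).as_matrix();L=S['ee_pos']+M@np.array([0,-.0185,.080])
print('tilt',M.round(4).tolist())
x0,y0,W,H,kk=305,130,75,70,10
c=s
im=cv2.resize(cv2.convertScaleAbs(c['image'][y0:y0+H,x0:x0+W],alpha=1.6),None,fx=kk,fy=kk,interpolation=cv2.INTER_CUBIC)
b=np.array([2,4])/6
# desired rim: lens over button at pointer height with button bias
for a in np.arange(0,6.3,.1):
  for h,col in ((5,(0,0,255)),(-5,(255,0,0))):
    q=(proj(c,w(p,(30+27*np.cos(a),60+27*np.sin(a),156.8+h)))[0]+b-[x0,y0]+.5)*kk-.5;cv2.circle(im,tuple(int(v) for v in q),1,col,-1)
  q=(proj(c,w(p,(30+11*np.cos(a),60+11*np.sin(a),26)))[0]+b-[x0,y0]+.5)*kk-.5;cv2.circle(im,tuple(int(v) for v in q),1,(0,255,0),-1)
q=(proj(c,w(p,(71,60,156.8)))[0]+b-[x0,y0]+.5)*kk-.5;cv2.circle(im,tuple(int(v) for v in q),3,(255,0,255),-1)
cv2.imwrite(f'pics/{n}_ov.png',im[:600])
print('top button pred',proj(t,w(p,(30,60,26))),'obs',(213.5/7-.5+325,331.5/7-.5+150))
E
python3 ov.py k; python3 go.py 0 0 0|head -1
```

```text
15.4 [ 0.4592 -0.1607  0.1372] [ 0.539 -0.458  0.458 -0.539] 0.1813073201762678 [ 0.5  0.1 -0.5]
tilt [[0.162, 0.0, 0.9868], [-0.9868, -0.0001, 0.162], [0.0001, -1.0, 0.0]]
top button pred [[354.59653059 197.36537819]] obs (355.0, 196.85714285714286)
15.45 [ 0.4592 -0.1607  0.1372] [-0.4 -0.8 -1.7] 0.178682595293727
```

View pics/k_ov.png

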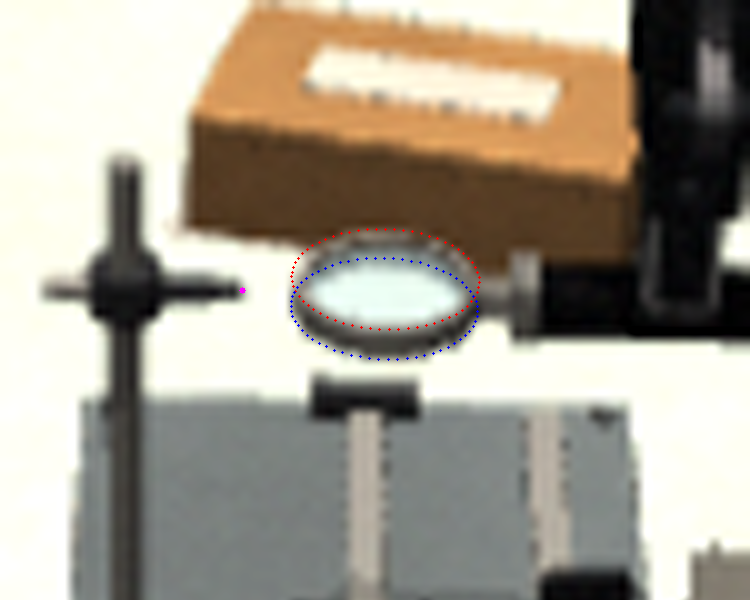

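```bash
python3 rel.py k 312,512 235,294 322,293.5 | tail -3; python3 snap.py l side,0,0,640,400,1
python3 - <<'E'
from cell import env
s=env.state();print(s['time_s'],s['joint_vel'].round(4),s['contact_force'].round(1),s['grip_width']);print(env.job_done())
E
```

```text
tip (x,z | y=60) using button bias [ 71.26715127 156.84038646]
lens stage y (ee) 58.96996594253163 x,z seen [ 29.42548512 157.4286167 ]  proprio x 27.648702944133408 z 155.70699481005104
homed grip ee in stage -0.03259582660322019 0.05892003886939386
15.45 [ 0.4592 -0.1607  0.1372] [ 0.539 -0.458  0.458 -0.539] 0.178682595293727 [-0.4 -0.8 -1.7]
15.5 [ 0.0001 -0.0002  0.0004  0.0005  0.0004 -0.    ] [ 0.4 -0.5 -1.2] 0.17829154271866512
the job is handed in; nothing more can be done
None
```

View pics/l_side.png

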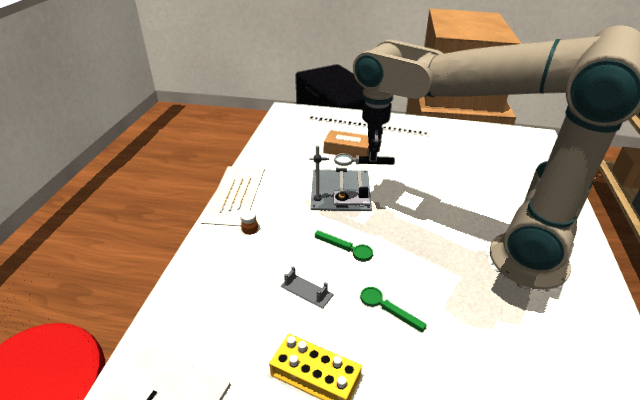

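The job is handed in, at 15.5 s, with the loupe held level over the button at the height of the pointer. No verdict was reported.

I gripped the carriage's black grip block and slid it to its end stop at the post. It stopped there while the push rose to about 21 N, and later pictures show it still home. Then I lifted the black-handled loupe straight off its cradle, leaving the two green look-alikes alone, and brought it over the button.

**Position across the carriage:** the lens agrees with the homed grip to about 0.1 mm by the arm's own readings.

**Position along the handle:** the two estimates disagree slightly. The side picture puts the lens about 0.6 mm short of centre, and the arm's readings about 2.4 mm short. I trusted the picture.

**Height:** I measured the pointer at about 156.8 mm. The rim reads 157.4 mm in the picture and 155.7 mm from the arm.

**Steadiness:** the arm was still, the tool was level and the measured force was under 2 N. The pointer, jar, rack and carton look untouched in the side picture.

The arm hid most of the lens from the top camera, so I could only check one edge of the rim there, before the last 4 mm adjustment. It agreed.

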